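# Rehang a sprung-pin splash door on the other frame

## Robot

A 6-joint arm with a two-finger parallel gripper is mounted at the origin on a cart in front of the work surface, level with it; the furniture and walls round the work are solid. World frame = base frame: x ahead of the robot, y to its left, z up, the work surface at z = 0. Lengths are in m, angles in rad, forces in N, time in s.
With the tool pointing down it reaches from about 0.35 to 0.975 m from the base axis. Payload 4.9 kg.
Tool frame: the origin (TCP) lies at the very end of the fingers, on their centre line; the grasp point (between the pads) lies 19 mm behind it; z points along the fingers, y is the line along which they close (so a half turn about z gives the same grasp; the last joint's range is limited). The gripper opens to 85 mm and grips with 20 to 120 N. Pads are 22 mm wide; open, the fingers measure 114 mm over their backs; the gripper's body (76 mm by 85 mm) begins 54 mm behind the grasp point. The pads swing forward as they close: fully open they stand 13 mm farther back than shut.
Start: joints at [1.064, 0.053, 1.613, -0, 1.476, -0.119], TCP at [0.236, 0.579, 0.196] pointing down, gripper open.
Joint ranges: [-3.01, 3.01], [-1.01, 2.22], [0.06, 2.58], [-1.02, 4.17], [0.09, 2.62], [-3.14, 3.14]. Speed limits (rad/s): [2.57, 2.57, 3.14, 3.14, 3.14, 3.14].

## Interface

Orientations are given as a rotation vector (axis times angle).
In Python, from station import ctrl gives the robot as it stands.
- The arm moves only by the tool jog_arm, never from a script. Its argument "plan" is a list of rows, each a list of 7 numbers: the shift along the tool's x, y, z in units of 0.02 m (1.0 is 0.02 m), then the turn, a rotation vector about the tool's x, y, z in units of 45 degrees (1.0 is 45 degrees), then the opening, from -1 (shut) to 1 (fully open). A call has 1 to 8 rows; each row shifts and turns the commanded pose from where the row before left it, along the tool's axes as they then stand; what a row does not reach is not made up. A row lasts 1/10 s, in which the tool goes at most 50 mm and 8.59 degrees, less where a joint would pass 70% of its speed; a pose out of reach is approached as far as the arm can. A call with a number of a shift or a turn outside -1 to 1 is refused whole. A call with a gripper value outside its range is refused whole. The fingers move at their own pace and stop on an object; "grip_force" is the grip in N (left out, the last holds). Time passes only in rows, so rows that do not move let the fingers close. It gives the time, the measured TCP pose, the force, the opening and the grip force at its end, in the units of the state.
- ctrl.get_obs(): the state, without advancing time (a new reading comes with each control period).
- ctrl.get_image(name): name is "scene" or "top" or "wrist"; returns (picture, depth): 480x640x3 uint8, red, green, blue; 480x640 float32, m along the optical axis (not along the pixel's ray), 0 where there is no reading.
- ctrl.camera_info(name): a dict with "camera_matrix" (3x3 intrinsics, pixels), "k1" (the pictures are not rectified: a ray, as slopes to the right and down, at radius r is drawn at 1 + k1 r^2 times it, then the intrinsics apply), "rvec" (rotation vector, rad) and "tvec" (3), from world to camera coordinates, as OpenCV has them; the wrist camera has in their place "T_tool_cam" (4x4, takes a point from camera to tool coordinates, whose origin is the TCP and whose axes are the flange's). Camera axes: x right, y down, z forward; pixel columns grow to the right and rows downward; lengths in m; the calibration is good to about 2 mm. A picture is of the moment at which its call begins: read the wrist's pose just before it. camera_info takes no time and is no camera call.
- ctrl.finish_job(): hands the job in; it is judged then, once.
The state is a dict: "t": time; "q": joint angles; "dq": joint speeds; "effort": joint torques, N m; "tool_pos": TCP position; "tool_rot": TCP orientation; "contact_force": force on the tool from outside, world axes, zero at the start; "wrist_torque": the same for the moment, N m; "opening": finger opening in m; "grip_force": force on a finger pad.
Only numpy, scipy, OpenCV 4.12 (cv2) and the standard library are available. Lean on these libraries where they do the work, as an engineer would, in place of code of your own. Each camera call takes 0.05 s, during which the arm holds its last target. There are 200 camera calls.

## Task

The little splash door hangs on one of two bench frames; take it off and hang it on the empty frame, the one with the beaker behind it. Pinch the steel pin tab towards the fixed lug beside it to draw the sprung hinge pin, lift the door straight out of its slots, lower it the same way round into the slots of the empty frame - whose hinge height is known only to within a couple of centimetres, so feel gently for the bottom - and let the pin spring home in its hole. Leave the door hanging level, plumb and locked, never force it against a frame (25 N at most), and do not disturb the beaker or the bottles.

Things in the scene. Friction and masses are not known exactly. Their poses are not given: they have to be found in the camera images.
- door: Loose splash door, about 0.2 kg: clear panel in a grey rim, 108 mm wide (y), 12 mm thick (x) at its square top rail, from 81 mm below to 6 mm above its origin, which lies on the hinge axis at mid-width. x to the back, y along the hinge axis, z up. Two upright plates above the rail (lug and pin tab) are pinched together, fingers closing along y, to draw the pin and carry the door.
- door_lug (a point): Outer (+y) face of the fixed grey lug, a plate 26 mm wide (x), 6 mm thick, at door y = +20 mm; this point is 34 mm above the hinge axis, the best grip height. Its top is 48 mm above the axis, the rail below it 6 mm above the axis: keep the fingertips above the rail. Fingers that swing down as they close drag the door onto its slots: squeeze slowly and yield upward.
- pin_tab (a point): Outer (-y) face, at grip height, of the steel tab that moves with the pin: 16 mm wide (x), 6 mm thick, top 48 mm above the axis; at door y = -28 mm with the pin out, -15 mm with it drawn. Lug and tab measure 48 mm over their outer faces with the pin out, 35 mm drawn; the middle is then at door y = +2.5 mm.
- door_boss (a point): End of the steel boss at the +y end of the door on the hinge axis, 12 mm diameter, 12 mm long (door y = 54..66 mm). A like boss sits at the -y end (y = -66..-54 mm), and the pin comes out of its end. The bosses rest in the frame's slots.
- hinge_pin (a joint): Sprung pin in the -y end of the door, 7 mm diameter, flat nose. 0 = fully out (nose at door y = -80.5 mm), 0.013 m = fully drawn (-67.5 mm). The spring always pushes it out: 4.8 N at 0, 10 N at 0.013. If the nose stands against the keeper's face instead of in its hole it reads about 0.006 to 0.011. It must be drawn 10 mm or more while the door goes in or out.
- frame_a: Frame on which the door hangs at the start (white bottle with blue cap behind it), fixed to the bench. Built like frame_b (posts 128 mm), its hinge axis 120 mm above its origin. Origin: centre of the base plate's underside, x to the back, y along the hinge axis, z up. In either frame the door has 3 mm of play each way along y and can swing freely until its panel meets a bar behind it.
- frame_b: Empty frame to which the door must go (beaker behind it), fixed. Base plate 90 (x) by 204 (y) by 10 mm, posts 138 mm high at y = -94 and +94 mm. Origin and axes as frame_a. Its ears and keeper are clamped together at an unmeasured height: their hinge axis is 100 to 130 mm above the origin. They do not move. Their tops are up to 151 mm above the bench.
- frame_b_slot (a point): Middle of the +y ear's slot, given at a hinge height of 115 mm (the true height is up to 15 mm more or less). Each ear (y = 57..66 mm and -66..-57 mm) has an upward-open slot 14 mm wide in x, its mouth flaring to about 24 mm, 17 mm above the axis. A boss resting on the slot's floor has its axis on the hinge axis.
- frame_b_keeper (a point): Middle of the keeper, a 6 mm plate (frame y = -78..-72 mm) beyond the -y ear, 26 mm wide and high, with a closed 10.6 mm square hole on the hinge axis; given at 115 mm like the slot (true height up to 15 mm more or less). The pin enters only with the door resting on the slot floors, within about 1.5 mm.
- beaker: Empty clear beaker, 52 mm diameter, 66 mm high, standing about 85 mm behind frame_b; origin under its centre. Leave it alone.
- reagent_clear: White bottle with a blue cap, 46 mm diameter, 95 mm high, about 85 mm behind frame_a; origin under its centre. Leave it alone.
- reagent_amber: Amber bottle with a black cap, 52 mm diameter, 108 mm high, farther back on the bench; origin under its centre. Leave it alone.

How it is judged:
On the way, in this order (a step that is already met when the one before it is completed fails the run):
1. the hinge pin is drawn at least 9 mm while the door still hangs in its first frame (value of joint hinge_pin above 0.009 m and distance between door and frame_a below 0.128 m), for 0.1 s.
2. the door is lifted out, at least 40 mm above its place in the first frame (z of door in the frame of frame_a above 0.16 m), for 0.1 s.
At the end, for the whole second after the job is handed in: The door hangs at rest on frame_b: hinge axis within 4 mm (x) and 5 mm (y) of the frame's middle, 97 to 133 mm above its origin; pin within 4 mm of fully out (in the keeper hole); upright within 0.15 and hinge axis along the frame's within 0.05 rad, slower than 0.03 m/s (x of door in the frame of frame_b between -0.004 and 0.004 m and y of door in the frame of frame_b between -0.005 and 0.005 m and z of door in the frame of frame_b between 0.097 and 0.133 m and value of joint hinge_pin below 0.004 m and angle between the y axis of door and the y axis of frame_b, either way round below 0.05 rad and linear speed of door below 0.03 m/s and angle between door's own z axis and vertical below 0.15 rad); the robot touches nothing.
It fails at once if the door or its pin pressed against a frame with more than 25 N (contact force between door and frame_a above 25 N or contact force between door and frame_b above 25 N).
It fails at once if the beaker shifted by more than 20 mm or tipped by more than 0.3 rad (distance of beaker from where it was at the start of the episode above 0.02 m or angle between beaker's own z axis and vertical above 0.3 rad).
It fails at once if the reagent_clear shifted by more than 20 mm or tipped by more than 0.3 rad (distance of reagent_clear from where it was at the start of the episode above 0.02 m or angle between reagent_clear's own z axis and vertical above 0.3 rad).
It fails at once if the reagent_amber shifted by more than 20 mm or tipped by more than 0.3 rad (distance of reagent_amber from where it was at the start of the episode above 0.02 m or angle between reagent_amber's own z axis and vertical above 0.3 rad).
It also fails if it takes over 54 s, if anything falls off the work surface, if the arm or the gripper's body presses on something with over 40 N, if the wrist force passes 120 N, or if a joint passes its speed limit or range.

## Working session

There is one attempt and no reset: what is moved stays moved. The work goes in short steps, Python scripts to look and compute and a tool call to move; the robot and the scene stay as the last step left them, time stands still between calls to the robot, and variables do not carry over. Pictures are saved under pics/ and viewed, at most 10 in all, crops included, and the job is handed in when it is done.

Besides the shell and the picture viewer there is one more tool, called after "Call:" as name([rows], argument=value, ...), one row to a line, values as JSON. jog_arm: Moves the arm, as the interface text tells. Shifts and turns lie within -1 to 1; 1 stands for 0.02 m of shift or 45 degrees of turn. Its arguments: {"type":"object","properties":{"plan":{"type":"array"},"grip_force":{"type":"number"}},"required":["plan"]}

```bash
mkdir -p pics
cat > h.py <<'E'
from station import ctrl
import numpy as np, cv2
from scipy.spatial.transform import Rotation as R
def cam(name):
    i=ctrl.camera_info(name); o=ctrl.get_obs()
    if 'rvec' in i:
        Rw=R.from_rotvec(np.ravel(i['rvec'])).as_matrix(); C=-Rw.T@np.ravel(i['tvec']); M=Rw.T
    else:
        T=np.array(i['T_tool_cam']); Rt=R.from_rotvec(o['tool_rot']).as_matrix()
        M=Rt@T[:3,:3]; C=Rt@T[:3,3]+np.array(o['tool_pos'])
    return np.array(i['camera_matrix']),float(i['k1']),M,C
def slopes(K,k1,uv):
    uv=np.atleast_2d(uv).astype(float); p=np.c_[(uv[:,0]-K[0,2])/K[0,0],(uv[:,1]-K[1,2])/K[1,1]]
    s=p.copy()
    for _ in range(20): s=p/(1+k1*(s**2).sum(1,keepdims=True))
    return np.c_[s,np.ones(len(s))]
def plane(c,uv,z):
    K,k1,M,C=c; d=slopes(K,k1,uv)@M.T
    return C+d*((z-C[2])/d[:,2])[:,None]
def cloud(c,depth):
    K,k1,M,C=c; v,u=np.mgrid[:480,:640]
    P=slopes(K,k1,np.c_[u.ravel(),v.ravel()])*depth.reshape(-1,1)
    return (P@M.T+C).reshape(480,640,3)
def shot(name,tag):
    c=cam(name); im,d=ctrl.get_image(name)
    cv2.imwrite(f'pics/{tag}.png',im[:,:,::-1]); np.savez(f'pics/{tag}.npz',im=im,d=d,M=c[2],C=c[3],K=c[0],k1=c[1])
    return c,im,d
E
python3 - <<'E'
from h import *
print(ctrl.get_obs())
for n in ['scene','top']:
    c,im,d=shot(n,n+'0'); print(n,c[3],c[2][:,2],c[0][0,0],c[1],(d>0).mean())
a=cv2.imread('pics/scene0.png');b=cv2.imread('pics/top0.png')
E
```

```text
{'t': 0.0, 'q': array([ 1.06398969e+00,  5.33554314e-02,  1.61430304e+00, -5.79994890e-07,
        1.47595827e+00, -1.19037819e-01]), 'dq': array([ 5.73590216e-05,  4.54899897e-04,  1.79996798e-03, -1.60306136e-03,
        1.69294828e-04,  1.06927634e-03]), 'effort': array([-7.83140313e-04, -3.93672788e+01, -3.70178854e+01, -1.84698906e-04,
        6.74491923e-03, -2.90271794e-05]), 'tool_pos': array([0.23601395, 0.57798443, 0.19515856]), 'tool_rot': array([-6.05176516e-01, -3.08211704e+00,  3.02470078e-03]), 'contact_force': array([-0.20022985, -0.80851581, -0.7786252 ]), 'wrist_torque': array([-0.00401178, -0.01093975, -0.02292426]), 'grip_force': 0.0, 'opening': 0.08525323413874702}
scene [ 0.0037318  -0.51192013  0.62907765] [ 0.62101274  0.54865845 -0.55974734] 594.073088279084 -0.15701659020958544 0.9961588541666667
top [0.43747826 0.01616807 0.9316817 ] [ 0.17042007 -0.00797519 -0.98533923] 486.9353977959531 -0.02948089123291426 0.996025390625
```

View pics/top0.png

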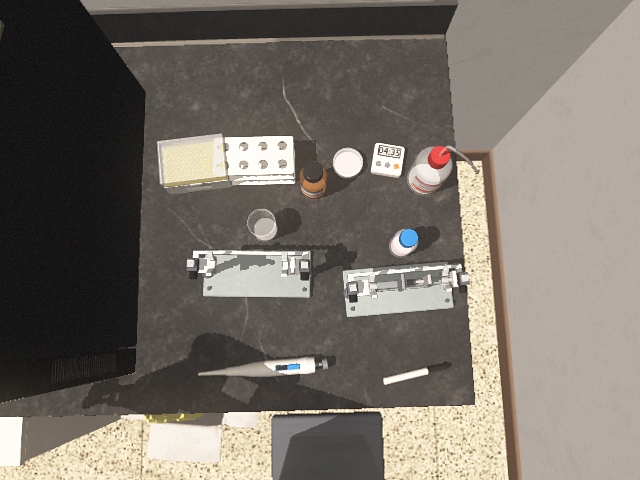

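View pics/scene0.png

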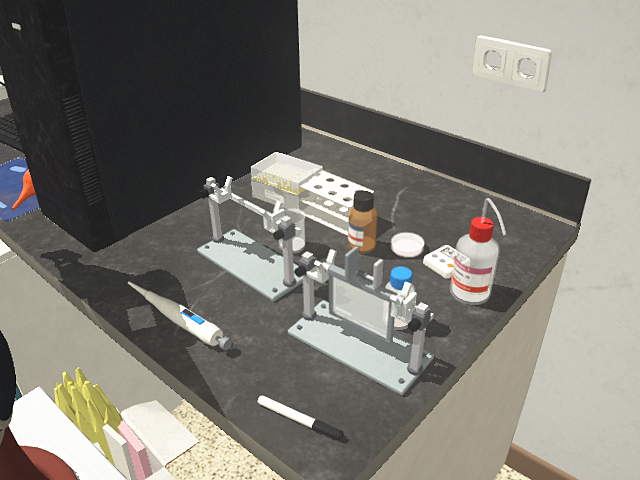

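The top view shows the door's frame A on the right (plate about u 345-453, v 262-316) and frame B, empty, on the left (u 192-312, v 250-298). A tall black cabinet stands at far left. Next I measure the plates, the lug and tab, the ears and the cabinet from the depth images.

Run:
```python
from h import *
out=[]
fr={}
for n in ['top','scene']:
    z=np.load(f'pics/{n}0.npz'); c=(z['K'],float(z['k1']),z['M'],z['C']); P=cloud(c,z['d']); im=z['im'].astype(int)
    x,y,zz=P[...,0],P[...,1],P[...,2]
    if n=='top':
        m=(abs(zz)<.03)&(x>.3)&(x<.6)&(abs(y)<.3); print('bench z', np.median(zz[m&(im.sum(2)<200)]))
        cab=(zz>.2)&(y>.0)&(x<1); print('cab x',x[cab].min(),x[cab].max(),'y',y[cab].min(),y[cab].max(),'z',zz[cab].max())
    g=(im.min(2)>110)&(np.ptp(im,axis=2)<40)&(zz>.0)&(zz<.022)&(x>.3)&(x<.56)
    g=cv2.morphologyEx(g.astype(np.uint8),cv2.MORPH_OPEN,np.ones((3,3)))
    k,l,s,_=cv2.connectedComponentsWithStats(g)
    for i in range(1,k):
        if s[i,4]<700: continue
        uv=np.argwhere(l==i)[:,::-1]; q=plane(c,uv,.01)[:,:2]
        r=cv2.minAreaRect((q*1000).astype(np.float32)); print(n,s[i],r, np.median(zz[l==i]))
    for nm,yr in [('A',(-.33,-.04)),('B',(-.02,.25))]:
        h=(zz>.07)&(zz<.2)&(x>.36)&(x<.53)&(y>yr[0])&(y<yr[1])
        q=P[h]; print(n,nm,len(q),q.min(0),q.max(0))
        t=q[q[:,2]>.135]; print(' >.135',len(t), t.mean(0) if len(t) else '', np.round(np.histogram(t[:,1],bins=np.arange(*yr,.01))[0]))
```

```text
bench z -0.0007521291943959341
cab x 0.36962547055707395 0.9232476050762409 y 0.016168067730895075 0.3935052537611579 z 0.931681695355547
top [ 203  267  107   31 2708] ((532.5418090820312, 132.97377014160156), (201.75718688964844, 56.838924407958984), 87.79232025146484) 0.009146423175770801
top [ 345  285  109   32 2217] ((489.69683837890625, -135.90420532226562), (45.48419952392578, 203.25144958496094), 3.4256904125213623) 0.009340127782457519
top A 1638 [ 0.48348769 -0.23830443  0.07127862] [ 0.52995363 -0.04019208  0.17080946]
 >.135 351 [ 0.51081917 -0.13257869  0.14957328] [  0   0   0   0   0   0   0   0   0   0   0   0   8  23   0   0  23  70
  23  31  20 103   0   0   0  43   7   0   0]
top B 64 [0.52239699 0.03205537 0.10722537] [0.52999978 0.22419515 0.14775534]
 >.135 18 [0.52811897 0.07121315 0.14504413] [ 0  0  0  0  0  0  0  0  6 12  0  0  0  0  0  0  0  0  0  0  0  0  0  0
  0  0]
scene [ 198  241   93   60 2378] ((529.29345703125, 128.10382080078125), (209.24639892578125, 64.05233764648438), 87.90442657470703) 0.009314330119314318
scene [ 288  300  130   95 4524] ((507.21270751953125, -138.09347534179688), (93.26345825195312, 205.057861328125), 2.961214542388916) 0.00979527855572987
scene A 4970 [ 0.48129531 -0.24065167  0.07000851] [ 0.52969044 -0.04002584  0.16955989]
 >.135 696 [ 0.50836281 -0.13904424  0.14911003] [  0   0   0   0   0   0   0   0   0   0   0   1  16  38   0   0 193  17
  38  34 274  31   0   0   9  45   0   0   0]
scene B 129 [0.52056115 0.02799728 0.10881118] [0.52989956 0.22794416 0.14786638]
 >.135 34 [0.52774794 0.08264724 0.14310527] [ 0  0  0  0  0  0  0  0 21  9  0  0  0  0  0  0  0  0  0  0  1  3  0  0
  0  0]
```

Run:
```python
from h import *
for n in ['top','scene']:
    z=np.load(f'pics/{n}0.npz'); c=(z['K'],float(z['k1']),z['M'],z['C']); P=cloud(c,z['d']); im=z['im'].astype(int)
    ok=z['d']>0.05; x,y,zz=P[...,0],P[...,1],P[...,2]
    cab=ok&(y>.22)&(zz>.05)&(x<1.0)&(im.max(2)<70)
    q=P[cab]
    print(n,'cab',len(q),np.percentile(q,[0.5,5,50,95,99.5],axis=0).round(3).tolist())
    for nm,o,yaw in [('A',(.51,-.138),3.2),('B',(.546,.130),-2.15)]:
        Rz=R.from_euler('z',yaw,degrees=True).as_matrix(); L=(P-np.array([*o,0]))@Rz
        pl=ok&(zz>.003)&(zz<.016)&(abs(L[...,0])<.07)&(abs(L[...,1])<.12)&(im.min(2)>110)
        l=L[pl]
        # front edge per y bin, ends
        b=[(yy,np.percentile(l[abs(l[:,1]-yy)<.01][:,0],1)) for yy in np.arange(-.09,.095,.03)]
        print(n,nm,'front',[(round(a,2),round(float(v),4)) for a,v in b],'y ends',np.percentile(l[:,1],[.5,99.5]).round(4))
        h=ok&(zz>.09)&(zz<.2)&(abs(L[...,0])<.05)&(abs(L[...,1])<.12); l=L[h]
        for y0 in np.arange(-.12,.12,.006):
            s=l[(l[:,1]>=y0)&(l[:,1]<y0+.006)]
            if len(s)>4: print('  y %.3f n%d x[%.3f %.3f] z[%.3f %.3f]'%(y0+.003,len(s),*np.percentile(s[:,0],[3,97]),*np.percentile(s[:,2],[3,97])))
```

```text
top cab 50240 [[0.374, 0.351, 0.054], [0.396, 0.352, 0.089], [0.623, 0.353, 0.307], [0.867, 0.354, 0.429], [0.915, 0.357, 0.454]]
top A front [(np.float64(-0.09), -0.0422), (np.float64(-0.06), -0.042), (np.float64(-0.03), -0.0421), (np.float64(0.0), -0.0422), (np.float64(0.03), -0.0421), (np.float64(0.06), -0.0424), (np.float64(0.09), -0.0426)] y ends [-0.0968  0.1039]
  y -0.099 n35 x[-0.019 0.025] z[0.097 0.128]
  y -0.093 n103 x[-0.019 0.029] z[0.096 0.128]
  y -0.087 n111 x[-0.020 0.026] z[0.095 0.129]
  y -0.081 n51 x[-0.011 0.028] z[0.095 0.121]
  y -0.075 n48 x[-0.011 0.029] z[0.097 0.134]
  y -0.069 n97 x[-0.011 0.027] z[0.099 0.134]
  y -0.063 n66 x[-0.017 0.028] z[0.096 0.139]
  y -0.057 n149 x[-0.016 0.027] z[0.097 0.139]
  y -0.051 n38 x[-0.004 0.029] z[0.096 0.128]
  y -0.045 n40 x[-0.004 0.028] z[0.094 0.127]
  y -0.039 n41 x[-0.004 0.028] z[0.095 0.127]
  y -0.033 n18 x[-0.004 0.029] z[0.096 0.127]
  y -0.027 n22 x[-0.004 0.028] z[0.091 0.167]
  y -0.021 n99 x[-0.006 0.027] z[0.097 0.168]
  y -0.015 n41 x[-0.003 0.029] z[0.097 0.139]
  y -0.009 n35 x[-0.004 0.029] z[0.
[... 5529 characters left out ...]
x[0.022 0.029] z[0.099 0.108]
  y 0.015 n14 x[0.021 0.028] z[0.098 0.108]
  y 0.021 n17 x[0.022 0.028] z[0.097 0.106]
  y 0.027 n13 x[0.022 0.028] z[0.099 0.106]
  y 0.033 n18 x[0.022 0.029] z[0.096 0.108]
  y 0.039 n19 x[0.022 0.028] z[0.096 0.108]
  y 0.045 n11 x[0.022 0.028] z[0.100 0.107]
  y 0.051 n19 x[0.022 0.029] z[0.097 0.107]
  y 0.057 n211 x[-0.015 0.024] z[0.106 0.145]
  y 0.063 n110 x[-0.018 0.026] z[0.100 0.147]
  y 0.069 n23 x[-0.014 0.028] z[0.099 0.142]
  y 0.075 n11 x[-0.013 0.013] z[0.109 0.117]
  y 0.081 n24 x[-0.011 0.014] z[0.108 0.125]
  y 0.087 n103 x[-0.021 0.012] z[0.093 0.137]
  y 0.093 n96 x[-0.021 0.026] z[0.091 0.139]
  y 0.099 n42 x[-0.020 0.025] z[0.091 0.138]
```

Both views agree. Frame A is at about (0.511, -0.137) with yaw +3.2°, frame B at about (0.548, 0.131) with yaw -2.15°. B's ears and keeper tops sit 8 mm above A's, so its hinge is about 128 mm up. The cabinet's front is at x=0.367 and its side at y=0.35. Next I plan the approach.

```bash
cat >> h.py <<'E'
def frame(yaw,flip):
    # tool down, y along hinge axis
    y=R.from_euler('z',yaw,degrees=True).apply([0,1,0])*flip; z=np.array([0,0,-1.]); return np.c_[np.cross(y,z),y,z]
def to(p,Rg=None):
    o=ctrl.get_obs(); Rt=R.from_rotvec(o['tool_rot']); d=Rt.inv().apply(np.array(p)-o['tool_pos'])/.02
    s=f"shift {d.round(2)} |{np.linalg.norm(d):.1f}|"
    if Rg is not None: s+=f" turn {((Rt.inv()*R.from_matrix(Rg)).as_rotvec()/np.radians(45)).round(3)}"
    print(s)
E
python3 - <<'E'
from h import *
o=ctrl.get_obs(); print(R.from_rotvec(o['tool_rot']).as_matrix().round(3)); print(np.array(ctrl.camera_info('wrist')['T_tool_cam']).round(3))
for f in (1,-1): to([.25,.30,.27],frame(3.2,f))
E
```

```text
[[-0.926  0.378 -0.001]
 [ 0.378  0.926 -0.002]
 [ 0.    -0.002 -1.   ]]
[[ 0.001 -0.958 -0.285  0.073]
 [ 1.     0.     0.001 -0.   ]
 [-0.001 -0.285  0.958 -0.177]
 [ 0.     0.     0.     1.   ]]
shift [ -5.9  -12.61  -3.71] |14.4| turn [-0.002 -0.001 -0.565]
shift [ -5.9  -12.61  -3.71] |14.4| turn [-1.000e-03  3.000e-03  3.435e+00]
```

Call:
jog_arm([
  [0,-0.5,-1,0,0,-0.14,1],
  [0,-0.5,-1,0,0,-0.14,1],
  [0,-0.5,-1,0,0,-0.14,1],
  [0,-0.5,-1,0,0,-0.145,1],
  [0,-1,0,0,0,0,1],
  [0,-1,0,0,0,0,1],
  [0,-1,0,0,0,0,1],
  [0,-1,0,0,0,0,1],
])

```text
t: 0.9
tool_pos: [0.2318, 0.459, 0.2758]
tool_rot: [0.088, -3.14, 0.001]
contact_force: [-0.4, 0.1, -0.0]
opening: 0.0857
grip_force: 0.0
```

Call:
jog_arm([
  [0,-1,0,0,0,0,1],
  [0,-1,0,0,0,0,1],
  [0,-1,0,0,0,0,1],
  [0,-1,0,0,0,0,1],
  [0,-1,0,0,0,0,1],
  [0,-1,0,0,0,0,1],
  [0,-1,0,0,0,0,1],
  [0,-1,0,0,0,0,1],
])

```text
t: 1.7
tool_pos: [0.2407, 0.2993, 0.2759]
tool_rot: [0.088, -3.14, 0.001]
contact_force: [0.9, -0.7, -0.1]
opening: 0.0853
grip_force: 0.0
```

Call:
jog_arm([
  [-0.62,-1,0,0,0,0,1],
  [-0.62,-1,0,0,0,0,1],
  [-0.62,-1,0,0,0,0,1],
  [-0.62,-1,0,0,0,0,1],
  [-0.62,-1,0,0,0,0,1],
  [-0.62,-1,0,0,0,0,1],
  [-0.62,-1,0,0,0,0,1],
  [-0.62,-1,0,0,0,0,1],
])

```text
t: 2.5
tool_pos: [0.3492, 0.1451, 0.276]
tool_rot: [0.088, -3.14, 0.0]
contact_force: [-0.0, -0.1, -0.0]
opening: 0.0854
grip_force: 0.0
```

Call:
jog_arm([
  [-0.62,-1,0,0,0,0,1],
  [-0.62,-1,0,0,0,0,1],
  [-0.62,-1,0,0,0,0,1],
  [-0.62,-1,0,0,0,0,1],
  [-0.62,-1,0,0,0,0,1],
  [-0.62,-1,0,0,0,0,1],
  [-0.62,-1,0,0,0,0,1],
  [-0.62,-1,0,0,0,0,1],
])

```text
t: 3.3
tool_pos: [0.4572, -0.009, 0.2759]
tool_rot: [0.088, -3.14, -0.0]
contact_force: [0.6, 0.0, -0.9]
opening: 0.0855
grip_force: 0.0
```

Call:
jog_arm([
  [-0.62,-1,0,0,0,0,0.65],
  [-0.62,-1,0,0,0,0,0.65],
  [-0.62,-1,0,0,0,0,0.65],
  [-0.62,-1,0,0,0,0,0.65],
  [-0.3,-0.4,0,0,0,0,0.65],
  [0,0,0,0,0,0,0.65],
  [0,0,0,0,0,0,0.65],
])

```text
t: 4.0
tool_pos: [0.517, -0.0924, 0.2761]
tool_rot: [0.088, -3.14, -0.001]
contact_force: [-0.2, -0.7, -0.8]
opening: 0.0704
grip_force: 0.0
```

Run:
```python
from h import *
c,im,d=shot('wrist','w1'); o=ctrl.get_obs(); print(o['t'],o['tool_pos'],o['opening'],c[3])
P=cloud(c,d); ok=d>.05
for k in range(2):
  L=(P-np.array([.511,-.137,0]))@R.from_euler('z',3.2,degrees=True).as_matrix()
  for nm,zl,zh,y0,y1 in [('tops lug',.16,.18,.005,.03),('tops tab',.16,.18,-.04,-.005),('rail',.12,.130,-.05,.05),('ear+',.135,.146,.05,.075),('ear-',.135,.146,-.072,-.05),('keeper',.129,.138,-.085,-.068)]:
    m=ok&(L[...,2]>zl)&(L[...,2]<zh)&(abs(L[...,0])<.03)&(L[...,1]>y0)&(L[...,1]<y1); l=L[m]
    if len(l): print(nm,len(l),'lo',np.percentile(l,2,axis=0).round(4),'hi',np.percentile(l,98,axis=0).round(4))
  break
```

```text
4.05 [ 0.51699387 -0.09217048  0.27630497] 0.07061620002397316 [ 0.4439071  -0.09631129  0.45288403]
tops lug 208 lo [-0.0118  0.0153  0.1621] hi [0.0125 0.0212 0.1685]
tops tab 140 lo [-0.0068 -0.0256  0.1608] hi [ 0.008  -0.0201  0.1682]
rail 739 lo [-0.0051 -0.0487  0.1225] hi [0.0061 0.0481 0.1294]
ear+ 136 lo [-0.0198  0.0583  0.1353] hi [0.0215 0.0668 0.1395]
ear- 142 lo [-0.019  -0.064   0.1352] hi [ 0.0215 -0.0553  0.1397]
keeper 181 lo [-0.0113 -0.0766  0.1294] hi [ 0.0135 -0.0705  0.1334]
```

View pics/w1.png

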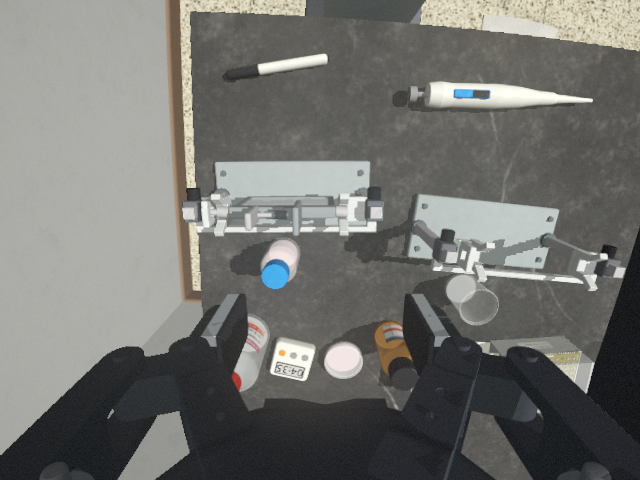

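The view shows the lug at about (297,218) and the tab at about (252,218), with frame A level in the picture, so the tool yaw matches. All sizes check out. The refined frame A centre is (0.5116, -0.1356).

Run:
```python
from h import *
to([.5115,-.1331,.133],frame(3.2,1))
z=np.load('pics/w1.npz'); c=(z['K'],float(z['k1']),z['M'],z['C']); d=z['d']; P=cloud(c,d)
L=(P-np.array([.548,.131,0]))@R.from_euler('z',-2.15,degrees=True).as_matrix()
for nm,zl,zh,y0,y1 in [('ear+',.140,.155,.05,.075),('ear-',.14,.155,-.072,-.05),('keeper',.136,.146,-.085,-.068)]:
    m=(d>.05)&(L[...,2]>zl)&(L[...,2]<zh)&(abs(L[...,0])<.03)&(L[...,1]>y0)&(L[...,1]<y1); l=L[m]
    if len(l): print(nm,len(l),'lo',np.percentile(l,2,axis=0).round(4),'hi',np.percentile(l,98,axis=0).round(4))
```

```text
shift [ 0.39 -2.03  7.16] |7.5| turn [ 0.001 -0.     0.001]
ear+ 164 lo [-0.0189  0.0561  0.1403] hi [0.0213 0.0664 0.1468]
ear- 188 lo [-0.0197 -0.0663  0.1401] hi [ 0.0212 -0.0566  0.147 ]
keeper 180 lo [-0.0123 -0.0775  0.1362] hi [ 0.0134 -0.0711  0.1409]
```

Call:
jog_arm([
  [0.2,-1,0.6,0,0,0,0.65],
  [0.19,-1,0.9,0,0,0,0.65],
  [0,-0.03,1,0,0,0,0.65],
  [0,0,1,0,0,0,0.65],
  [0,0,1,0,0,0,0.65],
  [0,0,0,0,0,0,0.65],
  [0,0,0,0,0,0,0.65],
], grip_force=25)

```text
t: 4.75
tool_pos: [0.5117, -0.1332, 0.1868]
tool_rot: [0.089, -3.14, -0.0]
contact_force: [-0.7, 0.4, -0.4]
opening: 0.0703
grip_force: 0.0
```

Run:
```python
from h import *
to([.5115,-.1331,.133],frame(3.2,1))
c,im,d=shot('wrist','w2'); cv2.imwrite('pics/w2c.png',cv2.resize(im[100:400,60:460,::-1],(800,600)))
P=cloud(c,d); L=(P-np.array([.5116,-.1356,0]))@R.from_euler('z',3.2,degrees=True).as_matrix()
for nm,zl,zh,y0,y1 in [('lug',.16,.175,.005,.03),('tab',.16,.175,-.04,-.005),('ear+',.135,.146,.05,.075),('ear-',.135,.146,-.072,-.05)]:
    m=(d>.05)&(L[...,2]>zl)&(L[...,2]<zh)&(abs(L[...,0])<.03)&(L[...,1]>y0)&(L[...,1]<y1); l=L[m]
    if len(l): print(nm,len(l),'lo',np.percentile(l,2,axis=0).round(4),'hi',np.percentile(l,98,axis=0).round(4))
```

```text
shift [0.01 0.01 2.69] |2.7| turn [ 0.    -0.     0.001]
lug 390 lo [-0.0127  0.0139  0.1611] hi [0.0118 0.0197 0.1682]
tab 259 lo [-0.0076 -0.0279  0.1607] hi [ 0.0072 -0.0221  0.1681]
ear+ 254 lo [-0.0205  0.0569  0.1353] hi [0.0208 0.0659 0.1394]
ear- 249 lo [-0.0203 -0.0653  0.1352] hi [ 0.021  -0.0567  0.1395]
```

View pics/w2c.png

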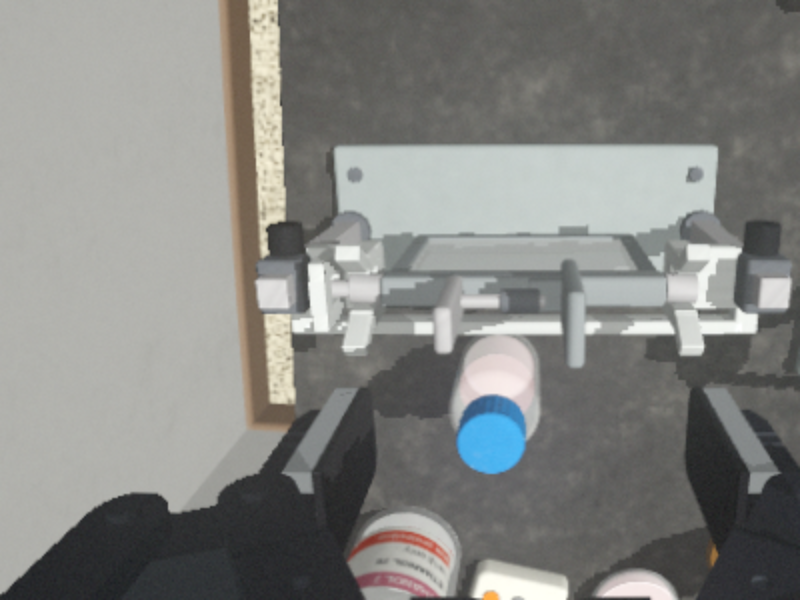

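The tab (450,315) and lug (573,312) are exactly where expected, centred between the fingertips. I go down with the fingers still outside them.

Call:
jog_arm([
  [0,0,0.8,0,0,0,0.65],
  [0,0,0.8,0,0,0,0.65],
  [0,0,0.6,0,0,0,0.65],
  [0,0,0.4,0,0,0,0.6],
  [0,0,0.09,0,0,0,0.55],
  [0,0,0,0,0,0,0.5],
  [0,0,0,0,0,0,0.45],
  [0,0,0,0,0,0,0.4],
])

```text
t: 5.6
tool_pos: [0.5124, -0.1342, 0.1334]
tool_rot: [-0.088, 3.139, -0.001]
contact_force: [-0.3, -0.8, -0.5]
opening: 0.0596
grip_force: 0.0
```

Call:
jog_arm([
  [0,0,-0.005,0,0,0,0.36],
  [0,0,-0.01,0,0,0,0.32],
  [0,0,-0.01,0,0,0,0.28],
  [0,0,-0.015,0,0,0,0.24],
  [0,0,-0.01,0,0,0,0.2],
  [0,0,-0.01,0,0,0,0.17],
])

```text
t: 6.2
tool_pos: [0.5119, -0.1339, 0.1338]
tool_rot: [0.088, -3.14, 0.0]
contact_force: [0.3, -0.2, -0.5]
opening: 0.0502
grip_force: 0.0
```

Run:
```python
from h import *
print(ctrl.get_obs()['opening'],ctrl.get_obs()['contact_force'])
c,im,d=shot('wrist','w3'); cv2.imwrite('pics/w3c.png',cv2.resize(im[180:480,120:520,::-1],(800,600)))
```

```text
0.05016908221050301 [ 0.34840063 -0.23755255 -0.53089943]
```

View pics/w3c.png

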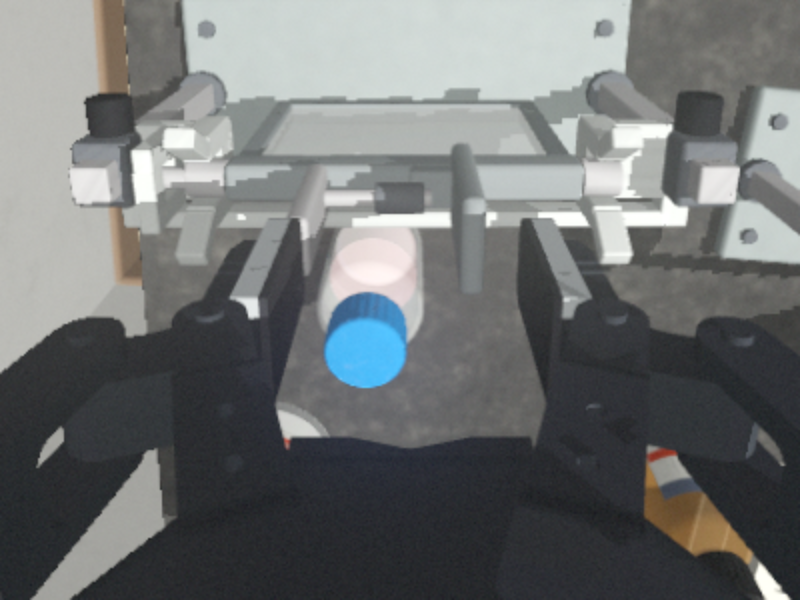

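Run:
```python
from h import *
z=np.load('pics/w3.npz'); c=(z['K'],float(z['k1']),z['M'],z['C']); d=z['d']; P=cloud(c,d)
L=(P-np.array([.5116,-.1356,0]))@R.from_euler('z',3.2,degrees=True).as_matrix()
for u,v in [(290,230),(265,265),(245,305),(297,260),(280,300),(315,190),(305,250),(525,240),(545,275),(565,305),(530,290),(463,160),(470,250)]:
    U,V=int(120+u/2),int(180+v/2); print((u,v),(L[V,U]*1000).round(1),z['im'][V,U])
```

```text
(290, 230) [-11.1 -23.4 181. ] [72 71 73]
(265, 265) [-11.2 -25.8 196.3] [143 147 148]
(245, 305) [ -9.5 -27.1 207.7] [204 207 208]
(297, 260) [ -3.3 -22.7 179.6] [64 64 66]
(280, 300) [ -4.4 -22.8 197.8] [53 51 57]
(315, 190) [ -6.9 -22.9 148.1] [176 175 175]
(305, 250) [  1.3 -23.2 166. ] [149 148 148]
(525, 240) [ -7.7  27.  178.7] [64 64 67]
(545, 275) [-10.5  27.3 198.7] [59 60 63]
(565, 305) [-10.3  28.9 208.9] [157 162 160]
(530, 290) [ -0.4  27.2 187.4] [53 55 57]
(463, 160) [-12.6  16.2 140.5] [111 117 116]
(470, 250) [  0.3  16.4 167.8] [126 133 132]
```

Run:
```python
from h import *
c,im,d=shot('scene','s2'); cv2.imwrite('pics/s2c.png',cv2.resize(im[130:370,260:460,::-1],(500,600),interpolation=cv2.INTER_CUBIC))
```

```text
(no output)
```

View pics/s2c.png

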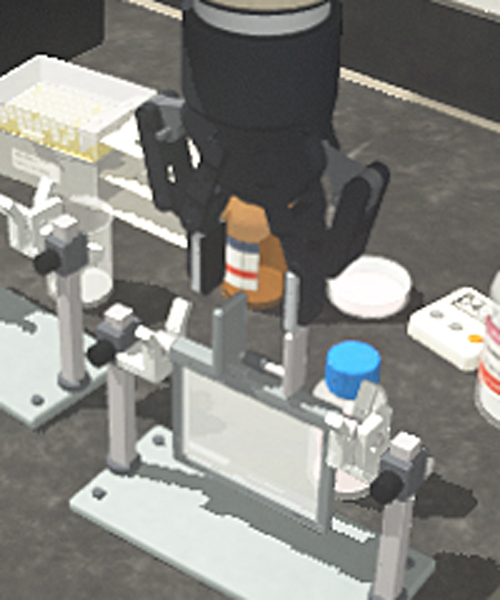

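The fingertips stand clear above the tab and lug, roughly 40 mm higher than the reported TCP. I measure exactly where the tips are.

Run:
```python
from h import *
o=ctrl.get_obs(); Rt=R.from_rotvec(o['tool_rot']).as_matrix(); print(o['tool_pos'],o['q'])
for n in ['s2','w3','w2']:
    z=np.load(f'pics/{n}.npz'); c=(z['K'],float(z['k1']),z['M'],z['C']); d=z['d']; P=cloud(c,d); im=z['im'].astype(int)
    tp=o['tool_pos'] if n!='w2' else np.array([.5117,-.1332,.1868])
    T=(P-tp)@Rt
    for s in (1,-1):
        m=(d>.05)&(abs(T[...,0])<.016)&(T[...,1]*s>.0)&(T[...,1]*s<.055)&(T[...,2]<.03)&(T[...,2]>-.1)
        if n!='w2': m&=(P[...,2]>.170)
        t=T[m]; 
        print(n,s,len(t),'z hist (mm)',np.histogram(t[:,2]*1000,np.arange(-80,30,5))[0], 'x',np.percentile(t[:,0],[2,98]).round(3),'|y|',np.percentile(s*t[:,1],[2,98]).round(3))
```

```text
[ 0.51188003 -0.13391467  0.13381895] [-3.96561659e-01 -1.31125734e-01  1.89770878e+00 -2.89897583e-05
  1.37500587e+00 -2.02328450e+00]
s2 1 780 z hist (mm) [39 69 49 47 52 50 46 46 12  0  0  0  0  0  0  0  0  0  0  0  0] x [-0.008  0.015] |y| [0.022 0.053]
s2 -1 705 z hist (mm) [26 45 55 50 52 59 42 23  9  0  0  0  0  0  0  0  0  0  0  0  0] x [-0.007  0.015] |y| [0.026 0.054]
w3 1 7950 z hist (mm) [265 465 332 314 299 273 229 157  40   0   0   0   0   0   0   0   0   0
   0   0   0] x [-0.009  0.014] |y| [0.025 0.054]
w3 -1 8100 z hist (mm) [272 464 328 317 305 269 236 153  38   0   0   0   0   0   0   0   0   0
   0   0   0] x [-0.01   0.014] |y| [0.024 0.054]
w2 1 6383 z hist (mm) [489 423 383 364 318 309 202  67   0   0   0   0   0   0   0   0   0   0
   0 172 202] x [-0.009  0.014] |y| [0.013 0.055]
w2 -1 6679 z hist (mm) [475 408 401 376 331 283 216  61   0   0   0   0   0   0   0   0   0   0
   0 104 140] x [-0.009  0.014] |y| [0.027 0.055]
```

Run:
```python
from h import *
o=ctrl.get_obs(); Rt=R.from_rotvec(o['tool_rot']).as_matrix()
for n in ['s2','w3']:
    z=np.load(f'pics/{n}.npz'); c=(z['K'],float(z['k1']),z['M'],z['C']); d=z['d']; P=cloud(c,d)
    T=(P-o['tool_pos'])@Rt
    m=(d>.05)&(abs(T[...,0])<.016)&(T[...,1]>.0215)&(T[...,1]<.045)&(T[...,2]<.0)&(T[...,2]>-.06)
    t=T[m]; print(n,np.histogram(t[:,2]*1000,np.arange(-60,2,3)))
    for lo in (-60,-50,-45,-42): 
        q=t[(t[:,2]*1000>lo)&(t[:,2]*1000<lo+4)]; print(lo,'y',np.percentile(q[:,1],[2,50,98]).round(4))
```

```text
s2 (array([32, 30, 32, 30, 24, 27, 23,  8,  0,  0,  0,  0,  0,  0,  0,  0,  0,
        0,  0,  0]), array([-60, -57, -54, -51, -48, -45, -42, -39, -36, -33, -30, -27, -24,
       -21, -18, -15, -12,  -9,  -6,  -3,   0]))
-60 y [0.0229 0.0249 0.0364]
-50 y [0.0232 0.0245 0.036 ]
-45 y [0.023  0.0244 0.0324]
-42 y [0.0232 0.0242 0.0296]
w3 (array([183, 162, 161, 160, 135, 109,  67,  21,   0,   0,   0,   0,   0,
         0,   0,   0,   0,   0,   0,   0]), array([-60, -57, -54, -51, -48, -45, -42, -39, -36, -33, -30, -27, -24,
       -21, -18, -15, -12,  -9,  -6,  -3,   0]))
-60 y [0.0252 0.0274 0.0388]
-50 y [0.0252 0.027  0.0383]
-45 y [0.0252 0.0255 0.0359]
-42 y [0.0251 0.0254 0.031 ]
```

The measured fingertips are about 36 mm behind the reported origin; the wrist and scene views agree. I will aim with that offset. First I reopen, then go down about 36 mm.

Call:
jog_arm([
  [0,0,-0.2,0,0,0,0.65],
  [0,0,0,0,0,0,0.65],
  [0,0,0,0,0,0,0.65],
  [0,0,0.5,0,0,0,0.65],
  [0,0,0.6,0,0,0,0.65],
  [0,0,0.5,0,0,0,0.65],
  [0,0,0.39,0,0,0,0.65],
  [0,0,0,0,0,0,0.6],
])

```text
t: 7.1
tool_pos: [0.5105, -0.1333, 0.0956]
tool_rot: [0.088, -3.137, -0.003]
contact_force: [0.4, 0.4, 0.1]
opening: 0.0682
grip_force: 0.0
```

Call:
jog_arm([
  [0,0,0,0,0,0,0.55],
  [0,0,0,0,0,0,0.5],
  [0,0,0,0,0,0,0.46],
  [0,0,0,0,0,0,0.42],
])

```text
t: 7.5
tool_pos: [0.5122, -0.134, 0.0986]
tool_rot: [-0.088, 3.139, -0.001]
contact_force: [-0.5, 0.5, 0.0]
opening: 0.0605
grip_force: 0.0
```

Call:
jog_arm([
  [0,0,0,0,0,0,0.38],
  [0,0,-0.01,0,0,0,0.34],
  [0,0,-0.01,0,0,0,0.3],
  [0,0,-0.01,0,0,0,0.26],
])

```text
t: 7.9
tool_pos: [0.5121, -0.1341, 0.0989]
tool_rot: [-0.088, 3.14, -0.001]
contact_force: [0.1, -1.3, 1.2]
opening: 0.0537
grip_force: 0.7
```

Call:
jog_arm([
  [0,0,-0.01,0,0,0,0.22],
  [0,0,-0.01,0,0,0,0.19],
  [0,0,-0.01,0,0,0,0.16],
  [0,0,-0.01,0,0,0,0.13],
])

```text
t: 8.3
tool_pos: [0.5122, -0.1348, 0.0999]
tool_rot: [-0.088, 3.14, -0.003]
contact_force: [0.1, -6.0, 1.2]
opening: 0.0482
grip_force: 2.7
```

Call:
jog_arm([
  [0,0,-0.01,0,0,0,0.1],
  [0,0,-0.01,0,0,0,0.07],
  [0,0,-0.01,0,0,0,0.04],
  [0,0,-0.01,0,0,0,0.01],
])

```text
t: 8.7
tool_pos: [0.5121, -0.1341, 0.1005]
tool_rot: [-0.088, 3.14, -0.0]
contact_force: [-0.0, -3.3, 1.2]
opening: 0.0433
grip_force: 4.9
```

Call:
jog_arm([
  [0,0,-0.01,0,0,0,-0.02],
  [0,0,-0.005,0,0,0,-0.05],
  [0,0,-0.01,0,0,0,-0.08],
  [0,0,-0.005,0,0,0,-0.11],
])

```text
t: 9.1
tool_pos: [0.5121, -0.1331, 0.1011]
tool_rot: [-0.088, 3.14, 0.002]
contact_force: [-0.1, 2.0, 4.8]
opening: 0.0384
grip_force: 9.9
```

Call:
jog_arm([
  [0,0,-0.005,0,0,0,-0.14],
  [0,0,-0.005,0,0,0,-0.17],
  [0,0,-0.005,0,0,0,-0.2],
  [0,0,0,0,0,0,-0.23],
])

```text
t: 9.5
tool_pos: [0.5122, -0.1334, 0.1017]
tool_rot: [-0.088, 3.14, 0.001]
contact_force: [0.3, 3.4, 6.7]
opening: 0.0345
grip_force: 24.4
```

Call:
jog_arm([
  [0,0,-0.05,0,0,0,-0.3],
  [0,0,-0.05,0,0,0,-0.3],
  [0,0,-0.1,0,0,0,-0.3],
  [0,0,0,0,0,0,-0.3],
])

```text
t: 9.9
tool_pos: [0.5111, -0.1336, 0.1041]
tool_rot: [0.088, -3.139, -0.001]
contact_force: [0.1, -0.3, -2.3]
opening: 0.0342
grip_force: 25.6
```

Call:
jog_arm([
  [0,0,-0.2,0,0,0,-0.3],
  [0,0,-0.3,0,0,0,-0.3],
  [0,0,-0.4,0,0,0,-0.3],
  [0,0,-0.4,0,0,0,-0.3],
  [0,0,-0.5,0,0,0,-0.3],
  [0,0,-0.6,0,0,0,-0.3],
  [0,0,-0.7,0,0,0,-0.3],
  [0,0,-0.7,0,0,0,-0.3],
])

```text
t: 10.7
tool_pos: [0.512, -0.134, 0.1827]
tool_rot: [-0.088, 3.14, -0.001]
contact_force: [0.9, 0.0, -1.4]
opening: 0.0338
grip_force: 26.1
```

Call:
jog_arm([
  [0,0,-0.7,0,0,0,-0.3],
  [0,0,-0.7,0,0,0,-0.3],
  [0,0,-0.7,0,0,0,-0.3],
  [0,0,-0.6,0,0,0,-0.3],
  [0,0,-0.5,0,0,0,-0.3],
  [0,0,-0.2,0,0,0,-0.3],
  [0,0,0,0,0,0,-0.3],
  [0,0,0,0,0,0,-0.3],
])

```text
t: 11.5
tool_pos: [0.5116, -0.1338, 0.2484]
tool_rot: [0.088, -3.139, -0.001]
contact_force: [-0.2, -0.6, -2.3]
opening: 0.0342
grip_force: 26.1
```

Run:
```python
from h import *
o=ctrl.get_obs(); print(o['tool_pos'],o['contact_force'])
b=np.array([.5487,.131,0])+R.from_euler('z',-2.15,degrees=True).apply([0,.0025,0])
to([b[0],b[1],.245],frame(-2.15,1))
c,im,d=shot('wrist','w4'); P=cloud(c,d); T=(P-o['tool_pos'])@R.from_rotvec(o['tool_rot']).as_matrix()
for nm,y0,y1 in [('boss+',.053,.062),('boss-',-.067,-.058)]:
    m=(d>.05)&(abs(T[...,0])<.02)&(T[...,1]>y0)&(T[...,1]<y1)&(abs(T[...,2]+.02)<.03); t=T[m]
    print(nm,len(t),np.percentile(t,[2,50,98],axis=0).round(4).tolist() if len(t) else '')
m=(d>.05)&(abs(T[...,0])<.02)&(abs(T[...,1])<.048)&(abs(T[...,2]+.025)<.012); t=T[m]; print('rail',len(t))
for y in np.arange(-.045,.05,.015):
    q=t[abs(t[:,1]-y)<.006]
    if len(q)>5: print(round(y,3),np.percentile(q,[3,50,97],axis=0).round(4).tolist())
L=(P-np.array([.5487,.131,0]))@R.from_euler('z',-2.15,degrees=True).as_matrix()
cv2.imwrite('pics/w4c.png',im[:,:,::-1])
```

```text
[ 0.51158458 -0.13376922  0.24840071] [-0.21954305 -0.56253066 -2.2879934 ]
shift [-2.61 13.24  0.17] |13.5| turn [ 0.001 -0.001  0.119]
boss+ 401 [[-0.0042, 0.0532, -0.0245], [0.0025, 0.0575, -0.0227], [0.0062, 0.0618, -0.0166]]
boss- 392 [[-0.0052, -0.0668, -0.0237], [0.0022, -0.0624, -0.0216], [0.0061, -0.0582, -0.0171]]
rail 4239
-0.045 [[-0.0046, -0.0477, -0.0238], [0.0025, -0.0435, -0.0227], [0.0064, -0.0394, -0.0146]]
-0.03 [[-0.0019, -0.0357, -0.0238], [0.0047, -0.031, -0.0225], [0.0065, -0.0248, -0.0145]]
-0.015 [[-0.0019, -0.0204, -0.0362], [0.006, -0.0123, -0.0233], [0.0085, -0.0093, -0.0143]]
0.0 [[-0.0016, -0.0056, -0.0365], [0.0036, 0.0, -0.0273], [0.0065, 0.0056, -0.0153]]
0.015 [[-0.0046, 0.0093, -0.0369], [0.0064, 0.0118, -0.0285], [0.0134, 0.0205, -0.0151]]
0.03 [[-0.0011, 0.0246, -0.0244], [0.0052, 0.031, -0.0228], [0.0066, 0.0357, -0.0148]]
0.045 [[-0.0048, 0.0393, -0.0246], [0.0026, 0.0435, -0.0233], [0.0064, 0.0479, -0.015]]
```

View pics/w4c.png

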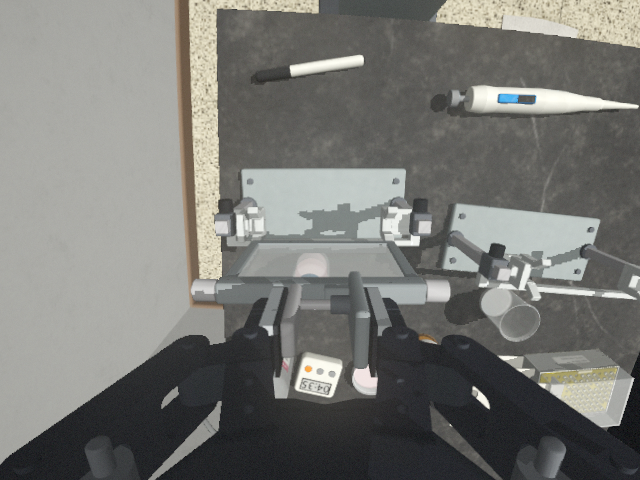

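The door is held level in the fingers, bosses at (203,290) and (438,291), with its axis about 18 mm above tool_pos. Now across to frame B.

Call:
jog_arm([
  [0,0.2,0,0,0,0.06,-0.3],
  [-0.05,0.5,0,0,0,0.059,-0.3],
  [-0.1,0.8,0,0,0,0,-0.3],
  [-0.12,1,0,0,0,0,-0.3],
  [-0.12,1,0,0,0,0,-0.3],
  [-0.12,1,0,0,0,0,-0.3],
  [-0.12,1,0,0,0,0,-0.3],
  [-0.12,1,0,0,0,0,-0.3],
])

```text
t: 12.35
tool_pos: [0.5305, -0.0036, 0.2481]
tool_rot: [-0.059, -3.139, -0.0]
contact_force: [-0.0, -0.0, -2.0]
opening: 0.0342
grip_force: 26.1
```

Call:
jog_arm([
  [-0.12,1,0,0,0,0,-0.3],
  [-0.12,1,0,0,0,0,-0.3],
  [-0.12,1,0,0,0,0,-0.3],
  [-0.12,1,0,0,0,0,-0.3],
  [-0.12,1,0,0,0,0,-0.3],
  [-0.12,0.9,0,0,0,0,-0.3],
  [-0.08,0.6,0,0,0,0,-0.3],
  [-0.05,0.4,0,0,0,0,-0.3],
])

```text
t: 13.15
tool_pos: [0.5529, 0.1335, 0.2484]
tool_rot: [-0.058, -3.14, 0.0]
contact_force: [0.6, -0.5, -1.9]
opening: 0.0341
grip_force: 26.1
```

Call:
jog_arm([
  [0,0,0,0,0,0,-0.3],
  [0,0,0,0,0,0,-0.3],
  [0,0,0,0,0,0,-0.3],
])

```text
t: 13.45
tool_pos: [0.5531, 0.1321, 0.2491]
tool_rot: [-0.06, -3.141, 0.001]
contact_force: [0.9, -0.1, -1.1]
opening: 0.0342
grip_force: 26.1
```

```bash
cat > m.py <<'E'
from h import *
import sys
def rep(tag,B=(.5487,.131),yaw=-2.15):
    o=ctrl.get_obs(); print(o['t'],o['tool_pos'].round(4),o['contact_force'].round(1),o['opening'])
    to([B[0]+.0008,B[1]+.0028,.20],frame(yaw,1))
    c,im,d=shot('wrist',tag); P=cloud(c,d)
    L=(P-np.array([*B,0]))@R.from_euler('z',yaw,degrees=True).as_matrix(); za=o['tool_pos'][2]+.018
    for nm,zl,zh,y0,y1 in [('ear+',.137,.155,.05,.075),('ear-',.137,.155,-.072,-.05),('keeper',.133,.146,-.085,-.068),('door+',za,za+.01,.045,.08),('door-',za,za+.01,-.08,-.045),('rail+',za,za+.01,.03,.05),('rail-',za,za+.01,-.05,-.03)]:
        m=(d>.05)&(L[...,2]>zl)&(L[...,2]<zh)&(abs(L[...,0])<.03)&(L[...,1]>y0)&(L[...,1]<y1); l=L[m]*1000
        if len(l)>5: print(nm,len(l),'lo',np.percentile(l,2,axis=0).round(1),'hi',np.percentile(l,98,axis=0).round(1))
rep(sys.argv[1])
E
python3 m.py w5
```

```text
13.45 [0.5531 0.1321 0.2491] [ 0.9 -0.1 -1.1] 0.034195244189713814
shift [0.18 0.08 2.45] |2.5| turn [-0.    -0.    -0.001]
ear+ 180 lo [-20.3  57.5 137.1] hi [ 16.3  66.  146.8]
ear- 211 lo [-20.3 -71.9 137.1] hi [ 13.1 -56.  146.3]
keeper 256 lo [-13.  -76.9 133.5] hi [ 12.7 -70.9 141. ]
door+ 856 lo [ -2.   45.4 267.6] hi [  9.   64.4 273.6]
door- 902 lo [ -1.9 -66.2 267.6] hi [  9.2 -45.4 272.9]
rail+ 880 lo [ -2.2  30.5 267.6] hi [  9.2  49.6 273.8]
rail- 889 lo [ -2.1 -49.6 267.9] hi [  9.  -30.5 273.1]
```

View pics/w5.png

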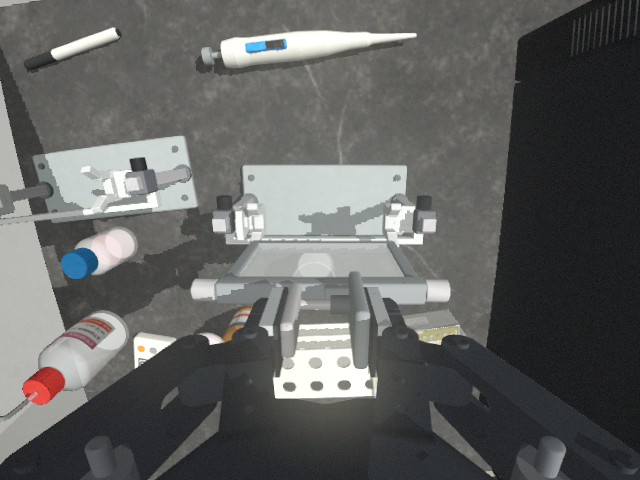

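Frame B is level in the view and the door sits 3.6 mm too far back. I correct that, lower to just above the ears, and look again.

Call:
jog_arm([
  [0.1,0.05,0,0,0,0,-0.3],
  [0.08,0.03,0.4,0,0,0,-0.3],
  [0,0,0.8,0,0,0,-0.3],
  [0,0,1,0,0,0,-0.3],
  [0,0,1,0,0,0,-0.3],
  [0,0,0.8,0,0,0,-0.3],
  [0,0,0.6,0,0,0,-0.3],
  [0,0,0.4,0,0,0,-0.3],
])

```text
t: 14.3
tool_pos: [0.5488, 0.1344, 0.1473]
tool_rot: [-0.059, -3.139, 0.0]
contact_force: [-0.4, -0.0, -1.6]
opening: 0.0339
grip_force: 26.1
```

Call:
jog_arm([
  [0,0,0,0,0,0,-0.3],
  [0,0,0,0,0,0,-0.3],
  [0,0,0,0,0,0,-0.3],
])

```text
t: 14.6
tool_pos: [0.5504, 0.1346, 0.1504]
tool_rot: [0.059, 3.139, 0.0]
contact_force: [0.0, 0.4, -2.3]
opening: 0.0345
grip_force: 26.1
```

```bash
python3 m.py w6; python3 -c "
import cv2;i=cv2.imread('pics/w6.png');cv2.imwrite('pics/w6c.png',cv2.resize(i[150:390,160:480],(800,600)))"
```

```text
14.6 [0.5504 0.1346 0.1504] [ 0.   0.4 -2.3] 0.03451773559145639
shift [ 0.04 -0.04 -2.48] |2.5| turn [0.    0.003 0.   ]
ear+ 348 lo [-20.1  50.3 137.5] hi [ -2.2  66.3 153.4]
ear- 354 lo [-20.5 -71.9 137.2] hi [ 20.2 -50.4 149.3]
keeper 440 lo [-13.  -77.  133.2] hi [  7.3 -71.3 140.8]
door+ 979 lo [ -5.   45.4 169.1] hi [  6.2  66.7 175.1]
door- 793 lo [ -4.7 -63.9 168.8] hi [  6.5 -45.4 174.2]
rail+ 826 lo [ -5.1  31.1 169. ] hi [  6.2  49.7 175.1]
rail- 917 lo [ -4.8 -49.7 168.9] hi [  6.3 -30.5 174.4]
```

View pics/w6c.png

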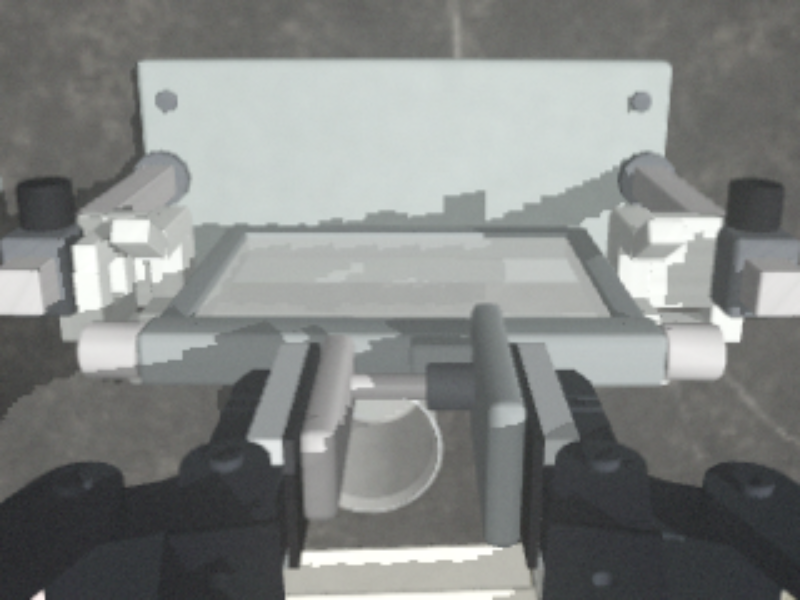

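The bosses sit at (110,347) and (695,350) above the slots. I correct 0.7 mm in x and y, then lower.

Call:
jog_arm([
  [0.035,-0.04,0,0,0,0,-0.3],
  [0,0,0.3,0,0,0,-0.3],
  [0,0,0.3,0,0,0,-0.3],
  [0,0,0.25,0,0,0,-0.3],
  [0,0,0.2,0,0,0,-0.3],
  [0,0,0.1,0,0,0,-0.3],
  [0,0,0,0,0,0,-0.3],
])

```text
t: 15.35
tool_pos: [0.5485, 0.1337, 0.1255]
tool_rot: [-0.059, -3.14, 0.0]
contact_force: [0.0, -0.8, -2.3]
opening: 0.034
grip_force: 26.1
```

Call:
jog_arm([
  [0,0,0.1,0,0,0,-0.3],
  [0,0,0.1,0,0,0,-0.3],
  [0,0,0.1,0,0,0,-0.3],
  [0,0,0.05,0,0,0,-0.3],
  [0,0,0,0,0,0,-0.3],
])

```text
t: 15.85
tool_pos: [0.5486, 0.1337, 0.1189]
tool_rot: [-0.059, -3.141, 0.0]
contact_force: [0.2, 0.1, -2.9]
opening: 0.0342
grip_force: 26.1
```

```bash
python3 m.py w7
```

```text
15.85 [0.5486 0.1337 0.1189] [ 0.2  0.1 -2.9] 0.0341855867630568
shift [-0.04  0.01 -4.06] |4.1| turn [-0.    -0.001  0.   ]
ear+ 1456 lo [-19.6  50.7 137.5] hi [ 19.4  65.9 146.7]
ear- 1527 lo [-19.8 -71.7 137.2] hi [ 19.6 -50.8 146.4]
keeper 790 lo [-12.8 -77.  133.4] hi [ 12.5 -71.1 140.8]
door+ 1694 lo [-19.4  45.7 137.3] hi [ 19.3  65.9 146.4]
door- 2229 lo [-19.5 -76.5 137.2] hi [ 18.9 -46.  146.2]
rail+ 854 lo [ -6.8  30.7 137.5] hi [  4.6  49.6 143.5]
rail- 903 lo [ -6.5 -49.6 137.6] hi [  4.5 -30.6 142.9]
```

Call:
jog_arm([
  [-0.045,0,0,0,0,0,-0.3],
  [0,0,0.07,0,0,0,-0.3],
  [0,0,0.07,0,0,0,-0.3],
  [0,0,0.07,0,0,0,-0.3],
  [0,0,0.05,0,0,0,-0.3],
  [0,0,0,0,0,0,-0.3],
])

```text
t: 16.5
tool_pos: [0.5495, 0.1337, 0.1136]
tool_rot: [-0.059, -3.141, 0.0]
contact_force: [1.0, 0.6, -1.4]
opening: 0.0341
grip_force: 26.1
```

Call:
jog_arm([
  [0,0,0.04,0,0,0,-0.3],
  [0,0,0.03,0,0,0,-0.3],
  [0,0,0.03,0,0,0,-0.3],
  [0,0,0,0,0,0,-0.3],
])

```text
t: 16.9
tool_pos: [0.5496, 0.1337, 0.1118]
tool_rot: [-0.059, -3.141, 0.0]
contact_force: [-0.1, -0.4, -2.3]
opening: 0.034
grip_force: 26.1
```

Call:
jog_arm([
  [0,0,0.025,0,0,0,-0.3],
  [0,0,0.025,0,0,0,-0.3],
  [0,0,0.025,0,0,0,-0.3],
  [0,0,0,0,0,0,-0.3],
])

```text
t: 17.3
tool_pos: [0.5497, 0.1337, 0.1103]
tool_rot: [-0.059, -3.141, 0.0]
contact_force: [-0.1, -1.0, -1.4]
opening: 0.0342
grip_force: 26.1
```

Call:
jog_arm([
  [0,0,0.02,0,0,0,-0.3],
  [0,0,0.02,0,0,0,-0.3],
  [0,0,0,0,0,0,-0.3],
])

```text
t: 17.6
tool_pos: [0.5498, 0.1337, 0.1099]
tool_rot: [0.059, 3.141, 0.0]
contact_force: [-2.0, -0.9, -1.0]
opening: 0.0343
grip_force: 27.0
```

Tool z moved less than commanded, which looks like first touch. I keep feeling down in small steps.

Call:
jog_arm([
  [0,0,0.02,0,0,0,-0.3],
  [0,0,0,0,0,0,-0.3],
])

```text
t: 17.8
tool_pos: [0.5499, 0.1337, 0.1097]
tool_rot: [0.059, 3.141, -0.0]
contact_force: [-0.7, 0.5, 1.3]
opening: 0.0341
grip_force: 28.4
```

Call:
jog_arm([
  [0,0,0.015,0,0,0,-0.3],
  [0,0,0,0,0,0,-0.3],
])

```text
t: 18.0
tool_pos: [0.55, 0.1337, 0.1096]
tool_rot: [0.059, 3.14, 0.0]
contact_force: [-2.1, 1.0, 4.2]
opening: 0.0341
grip_force: 30.0
```

The bottom is felt at axis ≈ 0.128, matching the vision estimate. I release slowly and follow the fingers' swing downward.

Call:
jog_arm([
  [0,0,0,0,0,0,-0.2],
  [0,0,0,0,0,0,-0.17],
  [0,0,0.005,0,0,0,-0.14],
  [0,0,0.01,0,0,0,-0.11],
])

```text
t: 18.4
tool_pos: [0.55, 0.1334, 0.1087]
tool_rot: [0.059, 3.14, -0.001]
contact_force: [-1.0, -1.8, 2.7]
opening: 0.038
grip_force: 8.0
```

Call:
jog_arm([
  [0,0,0.01,0,0,0,-0.08],
  [0,0,0.01,0,0,0,-0.05],
  [0,0,0.01,0,0,0,-0.02],
  [0,0,0.01,0,0,0,0.01],
])

```text
t: 18.8
tool_pos: [0.5499, 0.133, 0.108]
tool_rot: [0.059, 3.141, -0.002]
contact_force: [-0.7, -5.7, 4.3]
opening: 0.0433
grip_force: 4.4
```

Call:
jog_arm([
  [0,0,0.005,0,0,0,0.04],
  [0,0,0.005,0,0,0,0.08],
  [0,0,0.005,0,0,0,0.12],
  [0,0,0,0,0,0,0.16],
])

```text
t: 19.2
tool_pos: [0.5495, 0.1327, 0.1071]
tool_rot: [-0.059, -3.141, 0.003]
contact_force: [0.4, -5.9, 1.3]
opening: 0.0497
grip_force: 2.6
```

Call:
jog_arm([
  [0,0,0,0,0,0,0.22],
  [0,0,0,0,0,0,0.28],
  [0,0,0,0,0,0,0.34],
  [0,0,0,0,0,0,0.42],
  [0,0,0,0,0,0,0.5],
  [0,0,0,0,0,0,0.6],
  [0,0,0,0,0,0,0.65],
])

```text
t: 19.9
tool_pos: [0.5497, 0.1339, 0.1075]
tool_rot: [-0.059, -3.141, -0.0]
contact_force: [-0.7, -1.2, -0.2]
opening: 0.0705
grip_force: 0.0
```

```bash
cat > n.py <<'E'
from h import *
import sys
o=ctrl.get_obs(); print(o['t'],o['tool_pos'],o['contact_force'],o['opening'])
c,im,d=shot('wrist',sys.argv[1]); P=cloud(c,d)
L=(P-np.array([.5486,.1317,0]))@R.from_euler('z',-2.15,degrees=True).as_matrix()
for nm,zl,zh,y0,y1 in [('lug',.166,.182,.005,.025),('tab',.166,.182,-.031,-.005),('rail+',.128,.137,.03,.05),('rail-',.128,.137,-.05,-.03),('ear+',.138,.155,.055,.07),('ear-',.138,.155,-.068,-.054),('keeper',.134,.145,-.085,-.068)]:
    m=(d>.05)&(L[...,2]>zl)&(L[...,2]<zh)&(abs(L[...,0])<.025)&(L[...,1]>y0)&(L[...,1]<y1); l=L[m]*1000
    if len(l)>5: print(nm,len(l),'lo',np.percentile(l,2,axis=0).round(1),'hi',np.percentile(l,98,axis=0).round(1))
E
python3 n.py w8; python3 -c "
import cv2;i=cv2.imread('pics/w8.png');cv2.imwrite('pics/w8c.png',cv2.resize(i[180:420,160:480],(800,600)))"
```

```text
19.9 [0.54969495 0.1338777  0.10750551] [-0.65236312 -1.15515483 -0.23718508] 0.07047639417037878
lug 1152 lo [-12.5  17.2 166.5] hi [ 11.7  23.  175.7]
tab 755 lo [ -7.7 -24.2 166.5] hi [  6.9 -18.5 175.5]
rail+ 767 lo [ -5.4  30.4 128.4] hi [  6.1  49.2 133.9]
rail- 688 lo [ -5.8 -49.5 128.6] hi [  5.4 -30.2 133.8]
ear+ 380 lo [-20.   56.4 138.6] hi [-10.8  65.5 147.3]
ear- 544 lo [-20.2 -65.7 138.3] hi [ 15.6 -56.8 146.8]
keeper 878 lo [-12.7 -78.  134.4] hi [ 12.9 -71.6 140.7]
```

View pics/w8c.png

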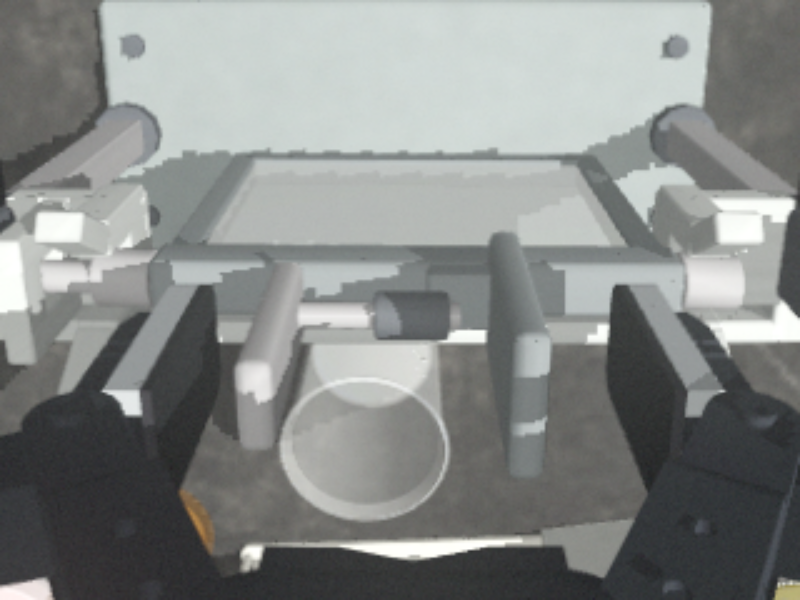

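The door is in place: the lug-to-tab span is about 47–48 mm, so the pin is fully out. The rail is level, giving an axis at 0.128, and the pin passes into the keeper at (60,273). I back off straight up.

Call:
jog_arm([
  [0,0,-0.2,0,0,0,0.65],
  [0,0,-0.5,0,0,0,0.65],
  [0,0,-0.8,0,0,0,0.65],
  [0,0,-1,0,0,0,0.65],
  [0,0,-1,0,0,0,0.65],
  [0,0,-1,0,0,0,0.65],
  [0,0,-0.5,0,0,0,0.65],
  [0,0,0,0,0,0,0.65],
])

```text
t: 20.75
tool_pos: [0.5512, 0.1338, 0.2108]
tool_rot: [0.059, 3.136, 0.001]
contact_force: [0.1, 0.8, 0.6]
opening: 0.0708
grip_force: 0.0
```

Call:
jog_arm([
  [0,0,0,0,0,0,0.65],
  [0,0,0,0,0,0,0.65],
  [0,0,0,0,0,0,0.65],
  [0,0,0,0,0,0,0.65],
  [0,0,0,0,0,0,0.65],
  [0,0,0,0,0,0,0.65],
  [0,0,0,0,0,0,0.65],
  [0,0,0,0,0,0,0.65],
])

```text
t: 21.55
tool_pos: [0.5497, 0.1337, 0.2075]
tool_rot: [0.059, 3.141, 0.0]
contact_force: [-0.3, -0.4, -0.2]
opening: 0.0708
grip_force: 0.0
```

```bash
python3 n.py w9
```

```text
21.55 [0.54972077 0.13371428 0.20751817] [-0.34729401 -0.4254544  -0.23407317] 0.07078796113959908
lug 363 lo [-12.3  17.1 167. ] hi [ 11.8  22.9 175.8]
tab 232 lo [ -7.7 -24.8 167.6] hi [  7.4 -18.9 175.6]
rail+ 403 lo [ -5.3  30.1 129.1] hi [  6.7  49.6 133.9]
rail- 395 lo [ -5.7 -49.4 128.3] hi [  5.7 -30.3 133.8]
ear+ 331 lo [-19.8  56.7 138.3] hi [ 21.2  65.4 147. ]
ear- 326 lo [-20.2 -65.4 138.4] hi [ 20.4 -56.7 146.7]
keeper 328 lo [-12.7 -77.7 134.7] hi [ 12.9 -71.7 140.8]
```

```bash
python3 -c "
from station import ctrl; print(ctrl.finish_job())"
```

```text
the job is handed in; nothing more can be done
None
```

The door now hangs on frame B, level and plumb with its pin home in the keeper. The gripper is clear, and I handed the job in at about 21.6 s of the 54 s, but the verdict wasn't shown.

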